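# Open the wide bayonet filter holder

### The arm

A 6-joint arm with a two-finger parallel gripper is mounted at the origin on the work surface. World frame = base frame: x ahead of the robot, y to its left, z up, the work surface at z = 0. Lengths are in m, angles in rad, forces in N, time in s.
With the tool pointing down it reaches from about 0.375 to 0.975 m from the base axis. Payload 3.8 kg.
Tool frame: the origin (TCP) lies at the very end of the fingers, on their centre line; the grasp point (between the pads) lies bot.hold_point_z behind it (bot.hold_point_z is the distance from the TCP to the grasp point, in m); z points along the fingers, y is the line along which they close (so a half turn about z gives the same grasp; the last joint's range is limited). The gripper opens to 85 mm and grips with 20 to 120 N. Pads are 22 mm wide; open, the fingers measure 114 mm over their backs; the gripper's body (76 mm by 85 mm) begins 54 mm behind the grasp point. The pads swing forward as they close: fully open they stand 13 mm farther back than shut.
Start: joints at [1.083, 0.264, 1.604, -0, 1.274, -0.037], TCP at [0.294, 0.608, 0.231] pointing down, gripper open.
Joint ranges: [-2.63, 2.63], [-0.94, 2.18], [0.31, 2.57], [-1.31, 4.45], [0, 2.66], [-2.55, 2.55]. Speed limits (rad/s): [2.57, 2.57, 3.14, 3.14, 3.14, 3.14].

### API

Orientations are given as a rotation vector (axis times angle).
In Python, from workcell import bot, cams, read_state gives the robot as it stands (bot), with the cameras (cams) and the readings as plain functions.
- The arm moves only by the tool shift_gripper, called after ">>>" as a command line: name --argument value ..., lists and objects as JSON in quotes. Schema: {"type":"object","properties":{"deltas":{"type":"array","items":{"type":"array","prefixItems":[{"type":"array","items":{"type":"number"},"minItems":3,"maxItems":3},{"type":"number"}],"minItems":2,"maxItems":2},"minItems":1,"maxItems":5},"jaw":{"type":"number"},"grip_force":{"type":"number"},"only":{"type":"string"},"quiet":{"type":"boolean"},"lines":{"type":"string"}},"required":["deltas"],"additionalProperties":false}. deltas is a list of rows, 1 to 5 of them, each written [[dx, dy, dz], turn]: dx, dy, dz in shares of the most that a row can go, 1 being 62.5 mm, then a turn about the tool's z in fractions of the full range, 1 being pi rad; each row shifts and turns the commanded pose from where the row before left it, along the tool's axes as they then stand; what a row does not reach is not made up. A row lasts 1/8 s, in which the tool goes at most 0.0625 m and 0.188 rad, less where a joint would pass 70% of its speed; a pose out of reach is approached as far as the arm can. jaw is the opening from 0.0 (shut) to 1.0 (fully open), set as the call begins (left out keeps the last). The fingers move at their own pace and stop on an object; grip_force is the grip in N (left out, the last holds). Time passes only in rows, so rows that do not move let the fingers close. The tool returns the time, the measured TCP pose, the force, the opening and the grip force at its end. only (a regular expression) keeps the lines of the reply that match it, lines (a string "A,B") keeps lines A to B, and quiet returns only ok. Shift and turn numbers lie between -1 and 1, and a call with a number outside is refused. Input that does not fit is refused with a message, and nothing moves.
- read_state(): the state, without advancing time (a new reading comes with each control period).
- cams.read_camera(name): name is "scene" or "side" or "wrist"; returns the picture (480x640x3 uint8, red, green, blue); there is no depth.
- cams.camera_info(name): a dict with "intrinsics" (3x3 intrinsics, pixels), "k1" (the pictures are not rectified: a ray, as slopes to the right and down, at radius r is drawn at 1 + k1 r^2 times it, then the intrinsics apply), "extrinsics" (4x4, takes a point from camera to world coordinates). Camera axes: x right, y down, z forward; pixel columns grow to the right and rows downward; lengths in m; the calibration is good to about 2 mm. A picture is of the moment at which its call begins: read the wrist's pose just before it. camera_info takes no time and is no camera call; for the wrist camera it gives the pose at the moment of the call.
- bot.finish_job(): hands the job in; it is judged then, once.
The state is a dict: "time": time; "q": joint angles; "joint_vel": joint speeds; "joint_torque": joint torques, N m; "tool_pos": TCP position; "tcp_rot": TCP orientation; "wrist_force": force on the tool from outside, world axes, zero at the start; "torque": the same for the moment, N m; "width": opening from 0.0 (shut) to 1.0 (fully open); "grip_force": force on a finger pad.
Only numpy, scipy, OpenCV 4.12 (cv2) and the standard library are available. Lean on these libraries where they do the work, as an engineer would, in place of code of your own. Each camera call takes 0.05 s, during which the arm holds its last target. There are 200 camera calls.

### The job

The filter in the wide filter holder is due for a change: press its bayonet cover down against the spring, twist it a quarter turn anticlockwise (seen from above) to free it from its lugs without forcing it, lift it off and lay it flat in the steel parts tray, grip bar up, without dropping it. Leave the smaller filter holder shut.

Things in the scene. Friction and masses are not known exactly. Their poses are not given: they have to be found in the camera images.
- wide_cover: Cover to remove, plastic, 150 g: disc 84 mm wide, 18 mm thick; at its underside two ears, 180 deg apart, 102 mm tip to tip, 6 mm thick; on top a grip bar 56 mm long, 14 mm thick, 28 mm high (18 to 46 mm above the underside). Origin: centre of underside, z up, x along bar and ears. Starts locked in the wide holder, origin 58 mm above the table. Twist it by the bar while keeping it pressed down.
- wide_holder: Fixed: blue housing 124 mm square, aluminium pot with 2 lugs, rim at z 70 mm. Origin: underside centre; x: bar's direction when locked. A spring pushes the cover up against the lugs (8 N; 11 N at 6 mm). Push it down 4 mm or more (aim for 6, bottoms at 8), keep it down, turn anticlockwise from above (+z); clockwise is blocked. Free from 63 to 115 deg: the spring lifts it 6 mm; lift straight out.
- parts_tray: Empty shallow square steel tray, 170 mm outside, 4 mm walls, rim 20 mm high, floor 4 mm thick; it does not move. Origin: centre of its underside on the table; x and y along its sides.
- small_cover: Cover of the other, smaller filter holder of the same kind, to be left alone: disc 60 mm wide, grip bar 42 mm long, same heights as the wide one; its blue housing is 100 mm square. Origin: centre of the underside.

How it is judged:
On the way, in this order (a step that is already met when the one before it is completed fails the run):
1. the wide cover is pressed down in its holder (at least 3 mm) (z of wide_cover in the frame of wide_holder below 0.055 m and horizontal distance between wide_cover and wide_holder below 0.012 m), for 0.05 s.
2. the wide cover, still in its holder, is turned a quarter turn clear of the lugs (at least 57 degrees) (angle between the x axis of wide_cover and the x axis of wide_holder, either way round above 1 rad and horizontal distance between wide_cover and wide_holder below 0.012 m and z of wide_cover in the frame of wide_holder below 0.072 m), for 0.05 s.
At the end, for the whole second after the job is handed in: The wide cover lies at rest flat on the floor of the parts tray, within its walls, bar up (within 10 degrees), and the small cover is still locked in its holder (within 5 mm of its start) (x of wide_cover in the frame of parts_tray between -0.045 and 0.045 m and y of wide_cover in the frame of parts_tray between -0.045 and 0.045 m and height (world z) of wide_cover between 0 and 0.01 m and angle between wide_cover's own z axis and vertical below 0.17 rad and linear speed of wide_cover below 0.02 m/s and distance of small_cover from where it was at the start of the episode below 0.005 m); the robot touches nothing.
It fails at once if the small cover is shifted more than 5 mm (distance of small_cover from where it was at the start of the episode above 0.005 m).
It fails at once if the wide cover is dropped or thrown (moves faster than 0.7 m/s while not held) (linear speed of wide_cover above 0.7 m/s and contact force between the fingers and wide_cover below 0.3 N).
It fails at once if the wide cover is forced against its holder (over 100 N) (contact force between wide_cover and wide_holder above 100 N).
It also fails if it takes over 48 s, if anything falls off the work surface, if the arm or the gripper's body presses on something with over 40 N, if the wrist force passes 120 N, or if a joint passes its speed limit or range.

## Working session

There is one attempt and no reset: what is moved stays moved. The work goes in short steps, Python scripts to look and compute and a tool call to move; the robot and the scene stay as the last step left them, time stands still between calls to the robot, and variables do not carry over. Pictures are saved under pics/ and viewed, at most 10 in all, crops included, and the job is handed in when it is done.

```bash
ls; mkdir -p pics
```

Run:
```python
from workcell import bot, cams, read_state
import cv2
for n in("scene","side"):
    cv2.imwrite(f"pics/{n}0.png",cams.read_camera(n)[:,:,::-1])
    c=cams.camera_info(n);print(n,c)
print(read_state(),bot.hold_point_z)
```

```text
pics
workcell.py
scene {'intrinsics': array([[603.32279136,   0.        , 319.37992581],
       [  0.        , 603.32279136, 234.48253363],
       [  0.        ,   0.        ,   1.        ]]), 'k1': -0.10468184339571841, 'extrinsics': array([[ 0.55307559,  0.66711742, -0.49906085,  1.16603257],
       [ 0.83311983, -0.43974961,  0.33545733, -0.41629823],
       [ 0.00432761, -0.60131075, -0.79900353,  1.04561016],
       [ 0.        ,  0.        ,  0.        ,  1.        ]])}
side {'intrinsics': array([[496.04884725,   0.        , 316.72846751],
       [  0.        , 496.04884725, 239.3754766 ],
       [  0.        ,   0.        ,   1.        ]]), 'k1': -0.055400574021816744, 'extrinsics': array([[-0.99971224, -0.01043529,  0.02159965,  0.52139747],
       [-0.02307551,  0.66436873, -0.74704866,  0.6446737 ],
       [-0.00655446, -0.74733211, -0.66441835,  0.63051233],
       [ 0.        ,  0.        ,  0.        ,  1.        ]])}
{'time': 0.1, 'q': array([ 1.08309465e+00,  2.64693962e-01,  1.60522220e+00,  1.02821508e-05,
        1.27373627e+00, -3.69139754e-02]), 'joint_vel': array([-0.00033173, -0.00076544, -0.0028328 ,  0.00198966,  0.00068238,
        0.0001346 ]), 'joint_torque': array([ 1.36478906e-03, -5.16706145e+01, -3.68590093e+01,  7.18644719e-05,
        6.17023412e-03, -3.87972295e-05]), 'tool_pos': array([0.29377621, 0.60698007, 0.2300839 ]), 'tcp_rot': array([-0.70199817, -3.06159728,  0.00312027]), 'wrist_force': array([ 0.05137507, -0.88845948, -0.1420197 ]), 'torque': array([ 0.00308323, -0.00680323,  0.01866791]), 'grip_force': 0.0, 'width': 0.9995253831500567} 0.0187
```

View pics/scene0.png

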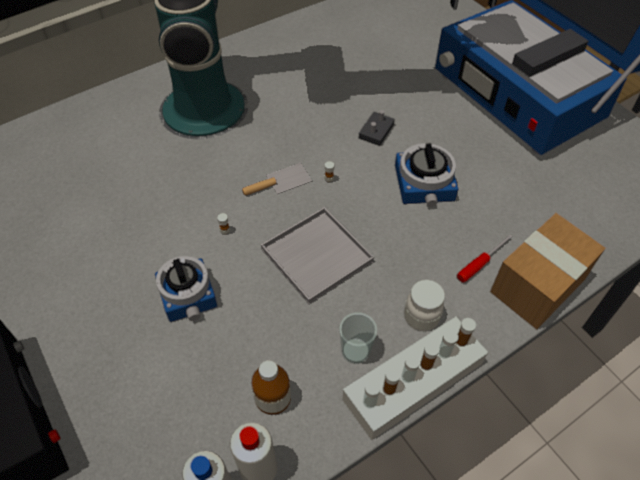

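View pics/side0.png

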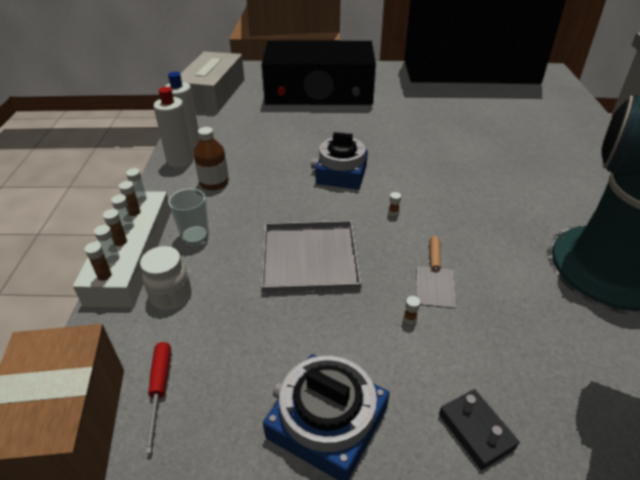

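The scene view shows holders at (427,168) and (183,282) and the tray at (318,254). In the side view they are at (328,400), (342,155) and (310,257). Next I measure sizes to tell which holder is the wide one.

Create h.py:
```python
import numpy as np,cv2
from workcell import bot, cams, read_state
def ray(c,uv):
    K=c["intrinsics"];d=np.array([c["k1"],0,0,0,0])
    p=cv2.undistortPoints(np.array(uv,float).reshape(-1,1,2),K,d).reshape(-1,2)
    T=c["extrinsics"];return T[:3,3],np.c_[p,np.ones(len(p))]@T[:3,:3].T
def onz(c,uv,z):
    o,d=ray(c,uv);return o+d*((z-o[2])/d[:,2])[:,None]
def proj(c,P):
    T=np.linalg.inv(c["extrinsics"]);P=np.atleast_2d(P)@T[:3,:3].T+T[:3,3]
    return cv2.projectPoints(P,np.zeros(3),np.zeros(3),c["intrinsics"],np.array([c["k1"],0,0,0,0]))[0].reshape(-1,2)
```

Run:
```python
from h import *
s=cams.camera_info("scene");d=cams.camera_info("side")
np.set_printoptions(precision=4,suppress=True)
print("A scene ring L,R",onz(s,[(400,167),(457,167),(428,165)],.07)); print("A side ring",onz(d,[(277,400),(382,400),(328,400)],.07))
print("B scene",onz(s,[(156,281),(211,281),(183,280)],.07)); print("B side",onz(d,[(318,153),(367,153),(342,153)],.07))
print("tray scene",onz(s,[(323,210),(373,260),(309,298),(262,247)],.02),"side",onz(d,[(264,224),(354,223),(359,290),(262,291)],.02))
a=cv2.imread("pics/side0.png")[340:480,250:410];b=cv2.imread("pics/scene0.png")[130:215,375:480]
c=cv2.imread("pics/scene0.png")[245:330,130:235]; e=cv2.imread("pics/side0.png")[120:200,290:390]
f=lambda x:cv2.resize(x,(400,300),interpolation=3)
cv2.imwrite("pics/c1.png",np.vstack([np.hstack([f(a),f(b)]),np.hstack([f(e),f(c)])]))
```

```text
A scene ring L,R [[0.499  0.2464 0.07  ]
 [0.5687 0.3536 0.07  ]
 [0.5284 0.3028 0.07  ]]
A side ring [[0.5824 0.3181 0.07  ]
 [0.4509 0.3157 0.07  ]
 [0.5185 0.3168 0.07  ]]
B scene [[ 0.4769 -0.3314  0.07  ]
 [ 0.5353 -0.2421  0.07  ]
 [ 0.5036 -0.2864  0.07  ]]
B side [[ 0.5433 -0.261   0.07  ]
 [ 0.4395 -0.2625  0.07  ]
 [ 0.4924 -0.2617  0.07  ]]
tray scene [[ 0.4738  0.0581  0.02  ]
 [ 0.6413  0.0703  0.02  ]
 [ 0.6449 -0.0896  0.02  ]
 [ 0.4866 -0.1043  0.02  ]] side [[ 0.6436 -0.0847  0.02  ]
 [ 0.4707 -0.0903  0.02  ]
 [ 0.4681  0.0837  0.02  ]
 [ 0.6292  0.0887  0.02  ]]
```

View pics/c1.png

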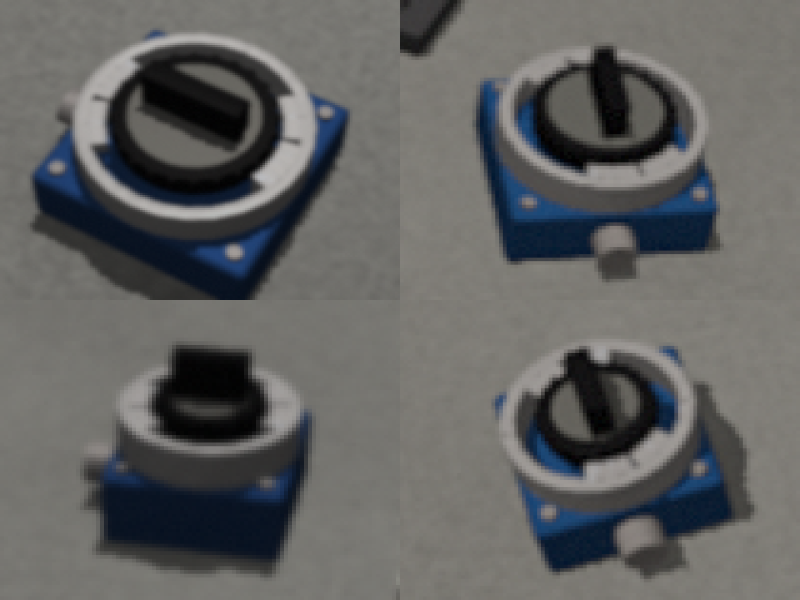

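A (x≈0.52, y≈0.31) has the larger ring (about 131 mm against 104 mm), so A is the wide holder. In the crops its bar top is at about (329,381) in the side view and (430,151) in the scene view. I'll triangulate that, then fly the wrist camera there.

Run:
```python
from h import *
from scipy.spatial.transform import Rotation as R
s=cams.camera_info("scene");d=cams.camera_info("side")
np.set_printoptions(precision=4,suppress=True)
print(onz(s,[(430.4,151)],.104),onz(d,[(329,381),(309,366),(348,390)],.104))
st=read_state();M=R.from_rotvec(st["tcp_rot"]).as_matrix();print(M)
print("tool delta to above A",M.T@(np.array([.525,.31,.27])-st["tool_pos"]))
w=cams.camera_info("wrist");print(w,"cam in tool",M.T@(w["extrinsics"][:3,3]-st["tool_pos"]))
```

```text
[[0.5209 0.3096 0.104 ]] [[0.5177 0.311  0.104 ]
 [0.5427 0.29   0.104 ]
 [0.4949 0.3229 0.104 ]]
[[-0.9001  0.4357 -0.001 ]
 [ 0.4357  0.9001 -0.0018]
 [ 0.0001 -0.0021 -1.    ]]
tool delta to above A [-0.3375 -0.1667 -0.0396]
{'intrinsics': array([[379.317 ,   0.    , 323.6551],
       [  0.    , 379.317 , 237.1285],
       [  0.    ,   0.    ,   1.    ]]), 'k1': -0.01173936312367902, 'extrinsics': array([[ 0.4359,  0.8662,  0.2445,  0.2316],
       [ 0.9   , -0.4189, -0.1205,  0.6378],
       [-0.0019,  0.2725, -0.9621,  0.3719],
       [ 0.    ,  0.    ,  0.    ,  1.    ]])} cam in tool [ 0.0694  0.0003 -0.1418]
```

The rows are not in the units I measure in: shifts go in shares of 62.5 mm and turns go in shares of pi rad. I convert before sending: -0.0475 m is -0.76, -0.0242 m is -0.3872.

>>> shift_gripper --deltas '[[[-0.76, -0.3872, 0.032], 0], [[-0.76, -0.3872, 0.032], 0], [[-0.76, -0.3872, 0.032], 0], [[-0.76, -0.3872, 0.032], 0], [[-0.76, -0.3872, 0.032], 0]]' --jaw 1.0 --grip_force 60

```text
time: 0.72
tool_pos: [0.4557, 0.3935, 0.2207]
tcp_rot: [-0.702, -3.062, 0.001]
wrist_force: [0.0, 0.6, 1.2]
width: 0.998
grip_force: 0.0
```

>>> shift_gripper --deltas '[[[-0.76, -0.3872, 0], 0], [[-0.76, -0.3872, 0], 0], [[0, 0, 0], 0.0477], [[0, 0, 0], 0], [[0, 0, 0], 0]]'

```text
time: 1.35
tool_pos: [0.5191, 0.3105, 0.2209]
tcp_rot: [-0.925, -3.002, 0.001]
wrist_force: [-0.4, -0.2, -0.1]
width: 1.002
grip_force: 0.0
```

Run:
```python
from h import *
w=cams.camera_info("wrist");im=cams.read_camera("wrist")[:,:,::-1];cv2.imwrite("pics/w1.png",im);np.save("w1.npy",w["extrinsics"])
```

```text
(no output)
```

View pics/w1.png

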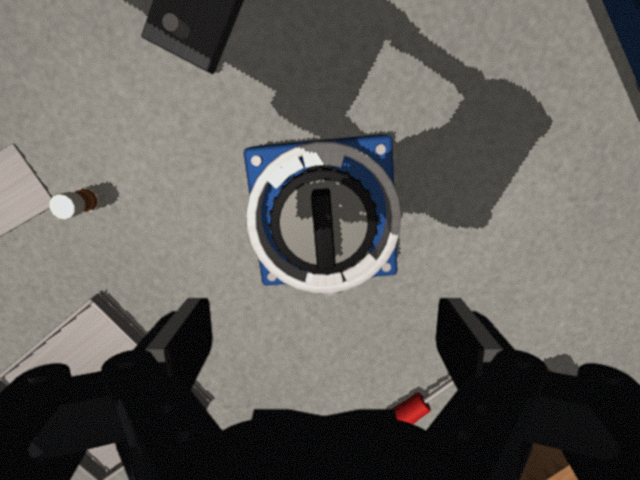

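The wrist view shows the wide cover centred at about (323,225), with its bar running from (320,189) to (326,268), a few degrees off the image vertical. The lug marks are at (305,162) and (342,278). I'll compute positions from an enlarged crop.

Run:
```python
from h import *
np.set_printoptions(precision=4,suppress=True)
w=cams.camera_info("wrist")
P=onz(w,[(320.5,190),(325,268)],.104);print("bar",P,P.mean(0),np.linalg.norm(P[0]-P[1]),np.degrees(np.arctan2(*(P[0]-P[1])[[1,0]])))
r=onz(w,[(247,218),(401,218),(323,142),(323,293)],.07);print("ring",(r[0]+r[1])/2,(r[2]+r[3])/2,np.linalg.norm(r[0]-r[1]),np.linalg.norm(r[2]-r[3]))
im=cv2.imread("pics/w1.png")[135:300,240:405]
cv2.imwrite("pics/c2.png",cv2.resize(im,(594,594),interpolation=3))
```

```text
bar [[0.4934 0.3259 0.104 ]
 [0.5421 0.2964 0.104 ]] [0.5177 0.3111 0.104 ] 0.0569359016106654 148.8883001097159
ring [0.5174 0.3124 0.07  ] [0.5194 0.3101 0.07  ] 0.12187633983797842 0.12273836098971752
```

View pics/c2.png

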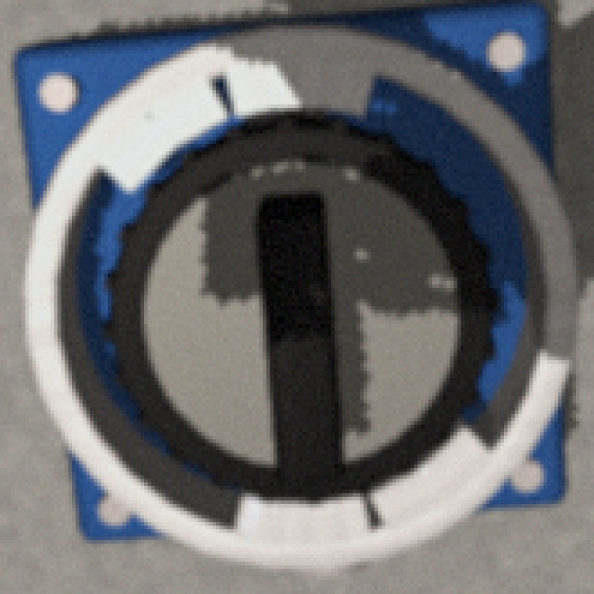

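Scaled: 0.045 m is 0.72, 0.0015 m is 0.024, -0.056 rad / 3.1416 = -0.0178.

>>> shift_gripper --deltas '[[[0.024, 0, 0.64], -0.0178], [[0, 0, 0.72], 0], [[0, 0, 0.56], 0], [[0, 0, 0.32], 0], [[0, 0, 0], 0]]' --jaw 1.0 --grip_force 80

```text
time: 2.02
tool_pos: [0.5169, 0.3109, 0.0797]
tcp_rot: [-0.842, -3.024, 0.004]
wrist_force: [0.4, 0.8, 0.4]
width: 1.001
grip_force: 0.0
```

>>> shift_gripper --deltas '[[[0, 0, 0], 0], [[0, 0, 0], 0], [[0, 0, 0], 0], [[0, 0, 0], 0], [[0, 0, 0], 0]]' --jaw 0.0 --grip_force 80

```text
time: 2.65
tool_pos: [0.5186, 0.3111, 0.0823]
tcp_rot: [0.845, 3.025, 0.001]
wrist_force: [-0.8, -1.6, 5.9]
width: 0.145
grip_force: 80.9
```

Scaled: 0.003 m is 0.048.

>>> shift_gripper --deltas '[[[0, 0, 0.048], 0], [[0, 0, 0.048], 0], [[0, 0, 0], 0], [[0, 0, 0], 0]]'

```text
time: 3.15
tool_pos: [0.5187, 0.3111, 0.0767]
tcp_rot: [0.845, 3.025, 0.001]
wrist_force: [-3.4, -1.2, 7.9]
width: 0.147
grip_force: 81.3
```

Scaled: 0.0005 m is 0.008, -0.06 rad / 3.1416 = -0.0191.

>>> shift_gripper --deltas '[[[0, 0, 0.008], -0.0191], [[0, 0, 0], -0.0191], [[0, 0, 0], 0]]'

```text
time: 3.52
tool_pos: [0.5194, 0.3116, 0.0767]
tcp_rot: [0.661, 3.069, 0.003]
wrist_force: [-1.7, -0.8, 8.7]
width: 0.138
grip_force: 81.4
```

```bash
python3 -c "
from workcell import bot, cams, read_state
s=read_state();print(s['torque'],s['wrist_force'],s['q'])"
```

```text
[-0.1771256   0.2495441   0.10554508] [-1.68206447 -0.75725569  8.7478852 ] [ 4.99297001e-01  2.72140086e-01  1.89808237e+00 -2.19792511e-06
  9.68900022e-01 -6.47226678e-01]
```

Scaled: -0.12 rad / 3.1416 = -0.0382.

>>> shift_gripper --deltas '[[[0, 0, 0], -0.0382], [[0, 0, 0], -0.0382], [[0, 0, 0], -0.0382], [[0, 0, 0], -0.0382], [[0, 0, 0], 0]]'

```text
time: 4.15
tool_pos: [0.5196, 0.3119, 0.0768]
tcp_rot: [-0.088, 3.138, 0.003]
wrist_force: [-1.7, -0.5, 8.5]
width: 0.141
grip_force: 81.3
```

```bash
python3 -c "
from h import *
s=read_state();print(s['torque'],s['wrist_force'],s['q'][5])
cv2.imwrite('pics/w2.png',cams.read_camera('wrist')[:,:,::-1])"
```

```text
[-0.04013757  0.23738473  0.12100119] [-1.69778751 -0.45239679  8.52732187] -1.1278230624920913
```

View pics/w2.png

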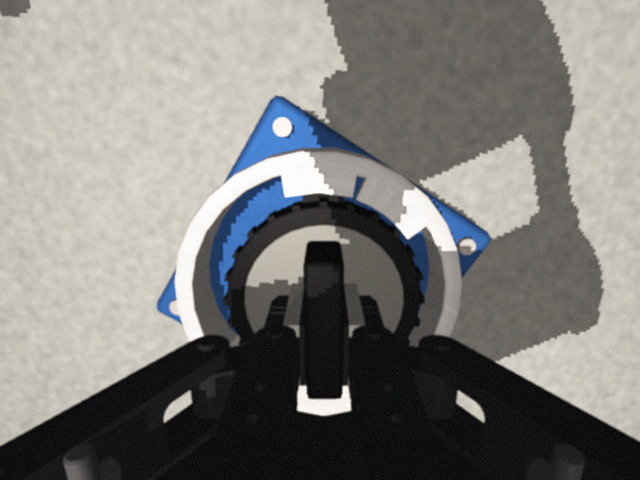

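The bar (322,250–395) is held in the fingers. The housing has rotated about 35° relative to it, so the cover is turning with the gripper at low torque. I'll continue to 90°.

Scaled: -0.12 rad / 3.1416 = -0.0382.

>>> shift_gripper --deltas '[[[0, 0, 0], -0.0382], [[0, 0, 0], -0.0382], [[0, 0, 0], -0.0382], [[0, 0, 0], -0.0382], [[0, 0, 0], 0]]'

```text
time: 4.82
tool_pos: [0.5191, 0.3111, 0.0764]
tcp_rot: [-0.832, 3.028, -0.0]
wrist_force: [-2.0, -2.4, 8.5]
width: 0.14
grip_force: 81.4
```

>>> shift_gripper --deltas '[[[0, 0, 0], -0.0382], [[0, 0, 0], -0.0382], [[0, 0, 0], -0.0382], [[0, 0, 0], -0.0382], [[0, 0, 0], 0]]'

```text
time: 5.45
tool_pos: [0.5193, 0.3099, 0.0763]
tcp_rot: [-1.529, 2.744, -0.003]
wrist_force: [-0.7, -5.0, 7.9]
width: 0.147
grip_force: 81.4
```

```bash
python3 -c "
from h import *
s=read_state();print(s['torque'],s['wrist_force'],s['q'])"
```

```text
[-0.94301935  0.16858047  0.09329459] [-0.74037174 -4.98070925  7.94339408] [ 0.498068    0.27215579  1.89885218 -0.0026544   0.9700688  -2.0877599 ]
```

Turned about 90°. Now I lift slowly, watching the force.

Scaled: -0.004 m is -0.064.

>>> shift_gripper --deltas '[[[0, 0, -0.064], 0], [[0, 0, -0.064], 0], [[0, 0, -0.064], 0], [[0, 0, -0.064], 0], [[0, 0, 0], 0]]'

```text
time: 6.08
tool_pos: [0.5175, 0.3109, 0.0901]
tcp_rot: [1.526, -2.744, -0.0]
wrist_force: [-0.5, -3.1, -0.6]
width: 0.143
grip_force: 80.2
```

>>> shift_gripper --deltas '[[[0, 0, -0.192], 0], [[0, 0, -0.4], 0], [[0, 0, -0.4], 0], [[0, 0, -0.4], 0], [[0, 0, 0], 0]]'

```text
time: 6.7
tool_pos: [0.5202, 0.3129, 0.1812]
tcp_rot: [-1.524, 2.739, 0.002]
wrist_force: [0.0, -0.3, -1.2]
width: 0.144
grip_force: 80.0
```

```bash
python3 -c "
from h import *
from scipy.spatial.transform import Rotation as R
np.set_printoptions(precision=4,suppress=True)
s=read_state();print(s['wrist_force'],s['q'],R.from_rotvec(s['tcp_rot']).as_matrix())
cv2.imwrite('pics/s3.png',cams.read_camera('side')[:,:,::-1])"
```

```text
[ 0.0438 -0.2592 -1.2371] [ 0.5     0.1683  1.8139  0.0011  1.1525 -2.0867] [[-0.5273 -0.8497  0.0055]
 [-0.8497  0.5273  0.0042]
 [-0.0065 -0.0025 -1.    ]]
```

View pics/s3.png

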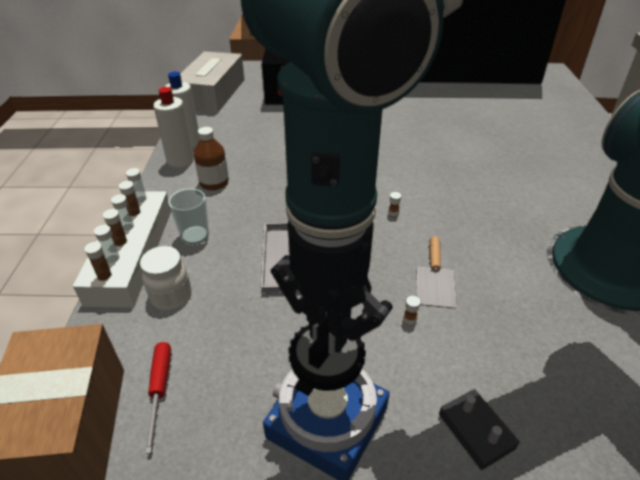

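The side view shows the cover hanging in the gripper at (325,352), clear of the open pot at (328,405). I'll align it with the tray and carry it over.

Scaled: 0.17 rad / 3.1416 = 0.0541.

>>> shift_gripper --deltas '[[[0, 0, 0], 0.0541], [[0, 0, 0], 0.0541], [[0, 0, 0], 0.0541], [[0, 0, 0], 0.0541], [[0, 0, 0], 0.0541]]'

```text
time: 7.38
tool_pos: [0.5172, 0.3109, 0.1757]
tcp_rot: [0.25, -3.129, 0.001]
wrist_force: [-0.8, 0.6, -2.2]
width: 0.142
grip_force: 80.0
```

>>> shift_gripper --deltas '[[[0, 0, 0], 0.0509], [[0, 0, 0], 0], [[-0.112, -0.64, 0], 0], [[-0.112, -0.88, 0], 0], [[-0.112, -0.88, 0], 0]]'

```text
time: 8.0
tool_pos: [0.5397, 0.1601, 0.1768]
tcp_rot: [0.016, -3.141, 0.0]
wrist_force: [1.2, 0.0, -2.5]
width: 0.145
grip_force: 79.9
```

>>> shift_gripper --deltas '[[[-0.112, -0.88, 0], 0], [[-0.112, -0.88, 0], 0], [[0, -0.64, 0], 0], [[0, -0.32, 0], 0], [[0, 0, 0], 0]]'

```text
time: 8.62
tool_pos: [0.5547, -0.0095, 0.1772]
tcp_rot: [0.007, -3.141, -0.001]
wrist_force: [0.4, -0.0, -1.4]
width: 0.145
grip_force: 79.9
```

```bash
python3 -c "
from h import *
from scipy.spatial.transform import Rotation as R
np.set_printoptions(precision=4,suppress=True)
s=read_state();print(s['wrist_force'],s['q'],R.from_rotvec(s['tcp_rot']).as_matrix())
cv2.imwrite('pics/s4.png',cams.read_camera('side')[:,:,::-1])"
```

```text
[ 0.4372 -0.0226 -1.4037] [-0.0623  0.079   1.9218  0.0006  1.1417 -1.6379] [[-1.     -0.0045 -0.0009]
 [-0.0045  1.      0.0006]
 [ 0.0009  0.0006 -1.    ]]
```

View pics/s4.png

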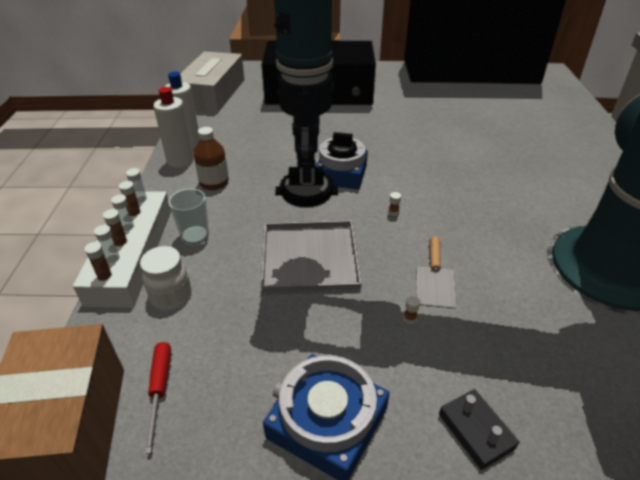

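The side view shows the cover flat at (307,190) above the tray (centre (310,257)), the wide pot empty and the small holder untouched. I'll lower it.

Scaled: 0.045 m is 0.72, 0.04 m is 0.64.

>>> shift_gripper --deltas '[[[0, 0, 0.64], 0], [[0, 0, 0.72], 0], [[0, 0, 0.56], 0], [[0, 0, 0.272], 0], [[0, 0, 0], 0]]'

```text
time: 9.3
tool_pos: [0.554, -0.0077, 0.0396]
tcp_rot: [0.011, -3.139, -0.001]
wrist_force: [-0.4, -0.4, -2.1]
width: 0.147
grip_force: 79.9
```

>>> shift_gripper --deltas '[[[0, 0, 0.064], 0], [[0, 0, 0.048], 0], [[0, 0, 0.032], 0], [[0, 0, 0], 0]]'

```text
time: 9.8
tool_pos: [0.5551, -0.0089, 0.032]
tcp_rot: [-0.008, 3.141, -0.0]
wrist_force: [0.7, -0.9, -1.1]
width: 0.147
grip_force: 79.9
```

Scaled: 0.001 m is 0.016.

>>> shift_gripper --deltas '[[[0, 0, 0.016], 0], [[0, 0, 0.016], 0], [[0, 0, 0], 0]]'

```text
time: 10.18
tool_pos: [0.5549, -0.0088, 0.0296]
tcp_rot: [0.008, -3.141, -0.0]
wrist_force: [0.2, -0.1, -2.0]
width: 0.144
grip_force: 79.9
```

>>> shift_gripper --deltas '[[[0, 0, 0.016], 0], [[0, 0, 0.016], 0], [[0, 0, 0], 0]]'

```text
time: 10.55
tool_pos: [0.5551, -0.0088, 0.0283]
tcp_rot: [-0.008, 3.142, -0.0]
wrist_force: [-2.8, -0.2, 4.0]
width: 0.143
grip_force: 80.7
```

Scaled: 0.001 m is 0.016.

>>> shift_gripper --deltas '[[[0, 0, 0.016], 0], [[0, 0, 0], 0], [[0, 0, 0], 0]]'

```text
time: 10.92
tool_pos: [0.5551, -0.0088, 0.0283]
tcp_rot: [0.008, -3.141, 0.0]
wrist_force: [-6.4, -0.7, 11.1]
width: 0.148
grip_force: 81.9
```

```bash
python3 -c "
from h import *
cv2.imwrite('pics/s5.png',cv2.resize(cams.read_camera('side')[130:320,220:400,::-1],(568,600),interpolation=3))"
```

```text
(no output)
```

View pics/s5.png

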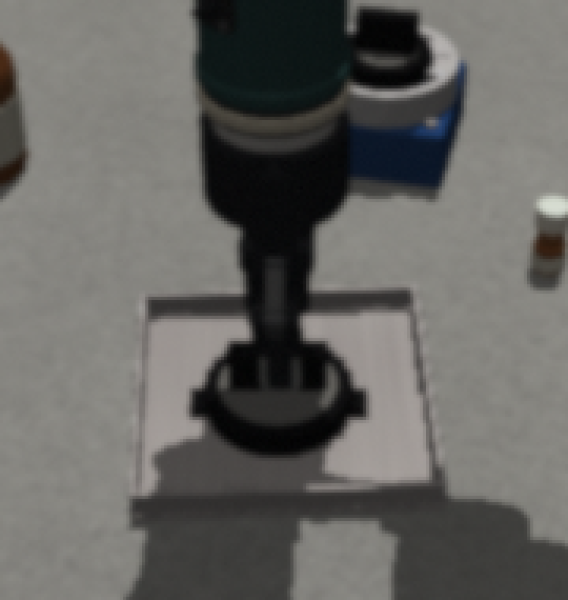

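The crop shows the cover on the tray floor around (277,400), inside all four walls, with contact force rising. I'll relax the pressure, release and retreat.

Scaled: -0.0015 m is -0.024.

>>> shift_gripper --deltas '[[[0, 0, -0.024], 0], [[0, 0, 0], 0]]'

```text
time: 11.22
tool_pos: [0.5552, -0.0088, 0.0283]
tcp_rot: [-0.008, 3.141, -0.0]
wrist_force: [0.3, 0.2, 0.6]
width: 0.149
grip_force: 80.4
```

>>> shift_gripper --deltas '[[[0, 0, 0], 0], [[0, 0, 0], 0], [[0, 0, 0], 0], [[0, 0, 0], 0], [[0, 0, 0], 0]]' --jaw 1.0

```text
time: 11.85
tool_pos: [0.555, -0.0088, 0.0283]
tcp_rot: [0.008, -3.142, 0.0]
wrist_force: [0.7, -0.6, -0.5]
width: 0.998
grip_force: 0.0
```

>>> shift_gripper --deltas '[[[0, 0, -0.16], 0], [[0, 0, -0.48], 0], [[0, 0, -0.8], 0], [[0, 0, -0.8], 0], [[0, 0, -0.8], 0]]'

```text
time: 12.48
tool_pos: [0.5549, -0.0087, 0.2207]
tcp_rot: [-0.008, 3.141, -0.0]
wrist_force: [1.2, -0.3, 0.6]
width: 0.999
grip_force: 0.0
```

>>> shift_gripper --deltas '[[[0, 0, 0], 0], [[0, 0, 0], 0], [[0, 0, 0], 0], [[0, 0, 0], 0]]'

```text
time: 12.98
tool_pos: [0.5539, -0.0087, 0.2165]
tcp_rot: [0.008, -3.138, -0.0]
wrist_force: [0.9, 0.1, -0.2]
width: 1.003
grip_force: 0.0
```

```bash
python3 -c "
from h import *
cv2.imwrite('pics/s6.png',cams.read_camera('side')[:,:,::-1])"
```

```text
(no output)
```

View pics/s6.png

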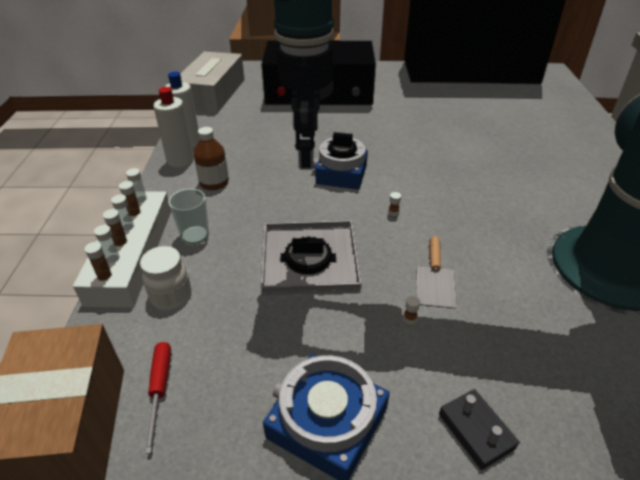

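The cover lies flat in the tray at (307,255), bar up. The gripper is clear and the small holder is untouched.

```bash
python3 -c "
from workcell import bot, cams, read_state
print(bot.finish_job())"
```

```text
the job is handed in; nothing more can be done
None
```

The wide cover was pressed, turned about 90° anticlockwise, lifted out and laid flat in the parts tray, bar up; the small holder was not touched, and the job was handed in at about 13 s (no verdict returned).

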